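# Restart the compressor under its push-latch cover

## Robot

A 7-joint arm with a two-finger parallel gripper is mounted at the origin on the work surface. World frame = base frame: x ahead of the robot, y to its left, z up, the work surface at z = 0. Lengths are in m, angles in degrees, forces in N, time in s.
With the tool pointing down it reaches from about 0.35 to 0.9 m from the base axis. Payload 7.2 kg.
Tool frame: the origin (TCP) lies at the very end of the fingers, on their centre line; the grasp point (between the pads) lies 19 mm behind it; z points along the fingers, y is the line along which they close (so a half turn about z gives the same grasp; the last joint's range is limited). The gripper opens to 88 mm and grips with 3 to 60 N. Pads are 20 mm wide; open, the fingers measure 115 mm over their backs; the gripper's body (75 mm by 178 mm) begins 61 mm behind the grasp point.
Start: joints at [-81.142, 23.554, -0.728, 91.456, 0.321, 64.991, -4.71], TCP at [0.138, 0.61, 0.223] pointing down, gripper open.
Joint ranges: [-169.25, 169.25], [-16.82, 113.86], [-84.01, 82.57], [7.8, 145.47], [-59.2, 239.2], [7.22, 106.19], [-163.78, 163.78]. Speed limits (degrees/s): [136.94, 136.94, 172.46, 172.46, 180, 180, 180].

## Interface

Orientations are given as a 3x3 rotation matrix whose columns are the frame's x, y, z axes.
In Python, from plant import * gives the robot as it stands.
- The arm moves only by the tool apply_moves, never from a script. Its argument "moves" is one flat list of numbers, 7 for each row, row after row: the turn, a rotation vector about the tool's x, y, z in units of 6 degrees (1.0 is 6 degrees), then the shift along the tool's x, y, z in units of 30 mm (1.0 is 30 mm), then the closure, from -1 (fully open) to 1 (shut). In form: [rx, ry, rz, x, y, z, hand, rx, ry, rz, x, y, z, hand, ...]. A call has 1 to 12 rows; each row shifts and turns the commanded pose from where the row before left it, along the tool's axes as they then stand; what a row does not reach is not made up. A row lasts 1/12 s, in which the tool goes at most 41.7 mm and 7.16 degrees, less where a joint would pass 70% of its speed; a pose out of reach is approached as far as the arm can. A call is refused whole if a number of a shift passes 1 or a number of a turn 1, either way. A call with a gripper value outside its range is refused whole. The fingers move at their own pace and stop on an object; "force" is the grip in N (left out, the last holds). Time passes only in rows, so rows that do not move let the fingers close. It gives the time, the measured TCP pose, the force, the opening and the grip force at its end, in the units of the state.
- observe(): the state, without advancing time (a new reading comes with each control period).
- snapshot(name): name is "side" or "top"; returns (picture, depth): 420x560x3 uint8, red, green, blue; 420x560 float32, m along the optical axis (not along the pixel's ray), 0 where there is no reading.
- get_calibration(name): a dict with "mtx" (3x3 intrinsics, pixels), "origin" and "orientation" of the camera in the world. Camera axes: x right, y down, z forward; pixel columns grow to the right and rows downward; lengths in m; the calibration is good to about 2 mm. A picture is of the moment at which its call begins. get_calibration takes no time and is no camera call.
- sign_off(): hands the job in; it is judged then, once.
Trained networks look in the newest picture that a camera, given by its name, has taken for a name from the list of things; names that differ only in an ending like _2 or _b are one class to them, and where a whole thing is asked for, a point or a joint stands for the part that bears it (a point fixed in the world has none). Each returns a list of dicts, best first, with "score" (0 to 1); they miss things now and then, are a little off and sometimes report something else, mostly with a low value. They report only what shows in the picture. A call takes as long as a camera call.
- masks_of(name, camera): "region" (420x560 bool, what is visible of it) and "extent" ([left, top, right, bottom] in pixels, round what is visible of it).
- place_of(name, camera): "location" ([column, row] in pixels: a listed point, or the origin of a listed thing).
The state is a dict: "t": time; "joint_pos": joint angles; "qvel": joint speeds; "joint_efforts": joint torques, N m; "position": TCP position; "orientation": TCP orientation; "ft_force": force on the tool from outside, world axes, zero at the start; "moment": the same for the moment, N m; "opening": opening from 0.0 (shut) to 1.0 (fully open); "finger_force": force on a finger pad.
Only numpy, scipy, OpenCV 4.12 (cv2) and the standard library are available. Lean on these libraries where they do the work, as an engineer would, in place of code of your own. Each camera call takes 0.05 s, during which the arm holds its last target. There are 200 camera calls.

## Task

The air compressor has tripped. Press the red push-latch cover of its control box so that it pops open by itself, push the green restart button inside all the way in and let it go, then close the cover and press it down until it latches shut again. Only press and push with the outside of the fingers: do not lift, pinch or touch the cover from its underside, and leave the other things on the bench where they are.

Things in the scene. Friction and masses are not known exactly. Their poses are not given: they have to be found in the camera images.
- control_box: grey metal control box fixed to the bench, 170 (its x) x 150 (its y) x 110 mm tall, rim 7 mm thick; origin at the centre of its underside, z up. A gauge and a knob stick out 22 mm from its -x side, two brass outlets 45 mm from its +x side, low down. The red cover lies flush inside the rim, hinged along the box's +y side
- cover (a joint): opening angle of the red cover, rad: 0 = latched shut, flush with the rim (as at the start), -0.08 = pressed in to its stop, 1.3 = fully open. Push-push latch: press a shut cover to the stop and let go, and a spring lifts it to 1.3 in about 2 s; push an open cover down, press it to the stop and let go, and it stays latched at 0. Pressing in less than 0.065 may do nothing
- cover_hinge (a point): middle of the cover's hinge line, which runs along the box's x, at the box's (0, 65.5, 107) mm. The cover is a plate 150 mm along the hinge and 6 mm thick (3 mm either side of the hinge's level) and reaches 131 mm from the hinge line, towards the box's -y when shut. It opens upwards and back towards the box's +y
- cover_press (a point): the spot to press, marked white: on the cover's top face, mid-length, 100 mm from the hinge line; moves with the cover. Pressed to the stop it sinks 8 mm. Moving the cover takes 1 to 4 N here; at the stop it is firm. It follows a retreating finger as it opens. The underside has a black lining
- restart (a joint): how far the green restart button is pressed, m: 0 = up, 0.006 = fully down; spring return, about 5 N for full travel
- restart_top (a point): centre of the green button's top face, 32 mm across, in a black collar 48 mm across; it lies 25 mm below the box's rim, 91 mm from the hinge line and 42.5 mm from the inside of the box's -y wall, and is pressed straight down. The panel round it lies 22 mm below the button's top
- tape_roll: green roll of masking tape lying flat by the box, 90 mm across, 24 mm tall; origin under its centre
- screw_jar: glass jar with a yellow cap near the box, 60 mm across, 70 mm tall; origin under its centre
- spray_can: blue and silver spray can standing, 52 mm across, 140 mm tall; origin under its centre
- parts_cup: open blue plastic cup, 70 mm across, 60 mm tall; origin under its centre
- screwdriver: orange-handled screwdriver lying flat; origin under its middle
- wrench: steel wrench lying flat; origin under its middle
- battery_pack: black battery pack, 80 x 60 x 45 mm; origin under its centre

How it is judged:
By the outcome, as a careful person would: the job done as asked, in the order asked, and still so for the second after the job is handed in, with the robot touching nothing.
It also fails if it takes over 53 s, if anything falls off the work surface, if the arm or the gripper's body presses on something with over 40 N, if the wrist force passes 120 N, or if a joint passes its speed limit or range.

## Working session

There is one attempt and no reset: what is moved stays moved. The work goes in short steps, Python scripts to look and compute and a tool call to move; the robot and the scene stay as the last step left them, time stands still between calls to the robot, and variables do not carry over. Pictures are saved under pics/ and viewed, at most 10 in all, crops included, and the job is handed in when it is done.

Besides the shell and the picture viewer there is one more tool, called after "Request:" as name(argument=value, ...) on one line, values as JSON. apply_moves: Moves the arm, as the interface text tells. Its arguments: {"type":"object","properties":{"moves":{"type":"array"},"force":{"type":"number"}},"required":["moves"]}

```bash
mkdir -p pics; cat > h.py <<'E'
from plant import *
import numpy as np, cv2
def ray(cam,px,z):
    c=get_calibration(cam);K=np.array(c["mtx"]);R=np.array(c["orientation"]);o=np.array(c["origin"])
    d=R@np.linalg.inv(K)@np.array([px[0],px[1],1.]);return o+d*(z-o[2])/d[2]
def cloud(cam,D):
    c=get_calibration(cam);K=np.array(c["mtx"]);R=np.array(c["orientation"]);o=np.array(c["origin"])
    v,u=np.indices(D.shape);P=np.stack([u*D,v*D,D],-1)@np.linalg.inv(K).T
    return P@R.T+o
def save(n,p): cv2.imwrite(f"pics/{n}.png",p[:,:,::-1])
E
python3 - <<'E'
from h import *
np.set_printoptions(precision=4,suppress=True)
s=observe();print(s["t"],s["position"],s["orientation"],s["ft_force"],s["opening"])
ps=[]
for c in("side","top"):
    p,D=snapshot(c);ps.append(p)
    k=get_calibration(c);print(c,k["origin"],np.array(k["orientation"]).tolist(),k["mtx"])
    for n in("cover_press","cover_hinge"):
        for r in place_of(n,c)[:2]:
            print(n,r,ray(c,r["location"],.110 if n=="cover_press" else .107))
    W=cloud(c,D)
    for r in masks_of("cover",c)[:1]:
        m=r["region"]&(D>0)
        m=cv2.erode(m.astype(np.uint8),np.ones((3,3)))>0
        q=W[m];print(r["score"],r["extent"],q.mean(0),np.median(q[:,2]),cv2.minAreaRect(q[:,:2].astype(np.float32)*1000))
save("s0",ps[0]);save("t0",ps[1])
E
```

```text
0.0 [0.138  0.6091 0.2218] [[-0.9753  0.2209 -0.0002]
 [ 0.2209  0.9753 -0.0015]
 [-0.0001 -0.0016 -1.    ]] [-0.2398  0.3678 -0.0052] 0.9990782581533997
side [-0.1885 -0.6157  1.2078] [[0.692319545562599, -0.5542995668722766, 0.4620017716385977], [-0.7215910285336652, -0.5319787585954354, 0.44306318730287964], [0.00018539612615634925, -0.6401176380701175, -0.7682768869748787]] [[461.203    0.     281.1257]
 [  0.     461.203  210.0325]
 [  0.       0.       1.    ]]
cover_press {'location': [300.5, 194.9], 'score': 0.78} [0.5596 0.0163 0.11  ]
cover_hinge {'location': [326.4, 216.1], 'score': 0.6} [ 0.5523 -0.098   0.107 ]
0.6 [280.6, 185.2, 342.1, 229.6] [ 0.5449 -0.0325  0.1091] 0.10906511186863477 ((546.8414306640625, -32.05042266845703), (148.6549072265625, 124.3676528930664), 1.0540753602981567)
top [0.2699 0.0207 1.3869] [[0.009026565023988095, -0.9887026935441214, 0.1496178629123779], [-0.9999575664841113, -0.009200287643892947, -0.00046897595269839424], [0.0018402051630987404, -0.14960728085848304, -0.9887437864073225]] [[453.1632   0.     285.0936]
 [  0.     453.1632 216.451 ]
 [  0.       0.       1.    ]]
cover_press {'location': [288.0, 185.8], 'score': 0.87} [0.5525 0.0126 0.11  ]
cover_press {'location': [249.0, 195.2], 'score': 0.64} [0.5239 0.1243 0.11  ]
cover_hinge {'location': [328.2, 184.8], 'score': 0.83} [ 0.5572 -0.1035  0.107 ]
0.76 [279.5, 159.2, 326.8, 212.7] [ 0.549  -0.0322  0.1113] 0.11130055776070646 ((550.5775146484375, -30.801891326904297), (149.1032257080078, 121.95117950439453), 0.02918977104127407)
```

```bash
python3 - <<'E'
import cv2
a=cv2.imread("pics/s0.png")[80:380,130:530];b=cv2.imread("pics/t0.png")[60:360,100:500]
cv2.imwrite("pics/c0.png",cv2.resize(cv2.hconcat([a,b]),(800,300)));
E
```

```text
(no output)
```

View pics/s0.png

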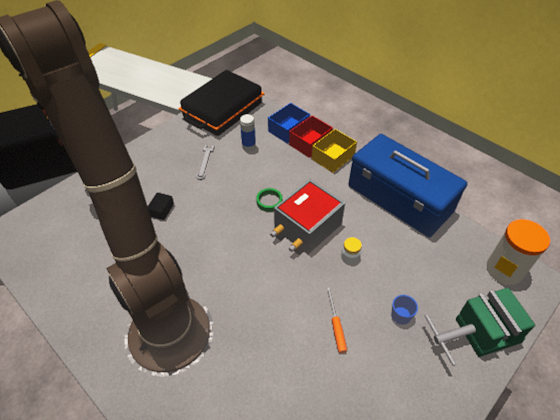

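View pics/t0.png

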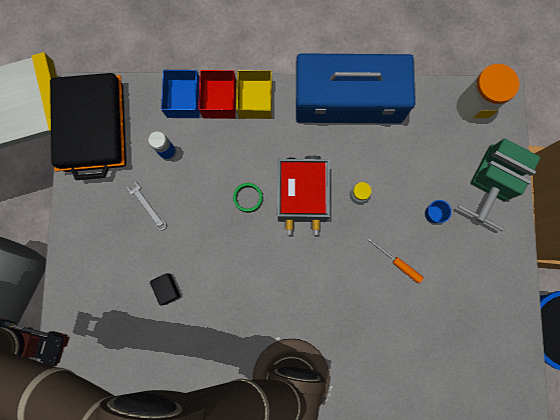

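Side view: the box is at about (310,210) with the white mark at (302,199). Top view: mark at (291,187), outlets pointing towards the robot, so the box is turned about 180° and its hinge lies on world −y. Next I'll refine the position.

```bash
python3 - <<'E'
from h import *
np.set_printoptions(precision=4,suppress=True)
for c,f,(x0,y0,x1,y1) in(("side","s0",(270,175,350,240)),("top","t0",(270,150,340,220))):
    im=cv2.imread(f"pics/{f}.png").astype(int);b,g,r=im[...,0],im[...,1],im[...,2]
    box=np.zeros(r.shape,bool);box[y0:y1,x0:x1]=1
    red=((r>120)&(g<60)&(b<60)&box).astype(np.uint8)
    wh=((r>180)&(g>180)&(b>170)&box)
    cs=max(cv2.findContours(red,0,2)[0],key=cv2.contourArea)[:,0]
    q=np.array([ray(c,p,.110)[:2] for p in cs],np.float32)*1000
    # white limited to inside hull of red
    hull=cv2.convexHull(cs);w=[(u,v) for v,u in np.argwhere(wh) if cv2.pointPolygonTest(hull,(float(u),float(v)),False)>0]
    print(c,cv2.minAreaRect(q),len(w),ray(c,np.mean(w,0),.110),np.mean(w,0))
E
```

```text
side ((547.6427001953125, -29.217369079589844), (151.09837341308594, 127.34136199951172), 0.28552350401878357) 69 [0.5486 0.0036 0.11  ] [301.1449 198.8696]
top ((549.957763671875, -30.27130126953125), (147.12217712402344, 125.92969512939453), 0.5946231484413147) 102 [0.549  0.0025 0.11  ] [291.5 187. ]
```

Request:
apply_moves(moves=[0, 0, 0.46, -1, -0.08, 0, 1, 0, 0, 0.46, -1, -0.08, 0, 1, 0, 0, 0.46, -1, -0.08, 0, 1, 0, 0, 0.46, -1, -0.08, 0, 1, 0, 0, 0.46, -1, -0.08, 0, 1, 0, 0, 0.46, -1, -0.08, 0, 1, 0, 0, 0.46, -1, -0.08, 0, 1, 0, 0, 0.46, -1, -0.08, 0, 1, 0, 0, 0.46, -1, -0.08, 0, 1, 0, 0, 0.46, -1, -0.08, 0, 1, 0, 0, 0.46, -1, -0.08, 0, 1, 0, 0, 0.46, -1, -0.08, 0, 1])

```text
t: 1.4
position: [0.4395, 0.4171, 0.2227]
orientation: [[-0.694, 0.72, 0.0], [0.72, 0.694, 0.0], [0.0, 0.0, -1.0]]
ft_force: [0.4, -0.1, -0.7]
opening: 0.131
finger_force: 0.0
```

Request:
apply_moves(moves=[0, 0, 0.46, -0.91, -0.12, 0, 1, 0, 0, 0.46, -0.91, -0.12, 0, 1, 0, 0, 0.46, -0.91, -0.12, 0, 1, 0, 0, 0.46, -0.91, -0.12, 0, 1, 0, 0, 0.46, -0.91, -0.12, 0, 1, 0, 0, 0.46, -0.91, -0.12, 0, 1, 0, 0, 0.46, -0.91, -0.12, 0, 1, 0, 0, 0.46, -0.91, -0.12, 0, 1, 0, 0, 0.46, -0.91, -0.12, 0, 1, 0, 0, 0.46, -0.91, -0.12, 0, 1, 0, 0, 0.46, -0.91, -0.12, 0, 1, 0, 0, 0.46, -0.91, -0.12, 0, 1])

```text
t: 2.4
position: [0.5577, 0.1135, 0.2227]
orientation: [[-0.188, 0.982, 0.0], [0.982, 0.188, 0.0], [0.0, 0.0, -1.0]]
ft_force: [0.9, 0.4, -0.0]
opening: 0.003
finger_force: 0.0
```

Request:
apply_moves(moves=[0, 0, 0.46, -0.91, -0.12, 0, 1, 0, 0, 0.46, -0.91, -0.12, 0, 1, 0, 0, 0.46, -0.91, -0.12, 0, 1, 0, 0, 0.46, -0.91, -0.12, 0, 1, 0, 0, 0, 0, 0, 0, 1, 0, 0, 0, 0, 0, 0, 1])

```text
t: 2.9
position: [0.5561, 0.003, 0.2229]
orientation: [[0.004, 1.0, 0.0], [1.0, -0.004, -0.0], [-0.0, 0.0, -1.0]]
ft_force: [0.6, -0.3, -0.2]
opening: 0.005
finger_force: 0.0
```

```bash
python3 - <<'E'
from h import *
np.set_printoptions(precision=4,suppress=True)
s=observe();print(s["t"],s["position"],s["orientation"],s["ft_force"],s["opening"])
p,D=snapshot("side");save("s1",p[110:320,180:460])
E
```

```text
2.9 [0.5561 0.003  0.2229] [[ 0.0039  1.      0.0005]
 [ 1.     -0.0039 -0.    ]
 [-0.      0.0005 -1.    ]] [ 0.5844 -0.286  -0.2293] 0.004977976842441438
```

Request:
apply_moves(moves=[0, 0, 0, 0, -0.23, 0.8, 1, 0, 0, 0, 0, 0, 0.8, 1, 0, 0, 0, 0, 0, 0.8, 1, 0, 0, 0, 0, 0, 0.8, 1, 0, 0, 0, 0, 0, 0.3, 1, 0, 0, 0, 0, 0, 0, 1, 0, 0, 0, 0, 0, 0, 1])

```text
t: 3.53
position: [0.5496, 0.0055, 0.1179]
orientation: [[-0.001, 1.0, -0.0], [1.0, 0.001, -0.0], [-0.0, -0.0, -1.0]]
ft_force: [0.7, 1.0, 0.6]
opening: 0.002
finger_force: 0.0
```

Request:
apply_moves(moves=[0, 0, 0, 0, 0, 0.1, 1, 0, 0, 0, 0, 0, 0.1, 1, 0, 0, 0, 0, 0, 0.1, 1, 0, 0, 0, 0, 0, 0.08, 1, 0, 0, 0, 0, 0, 0, 1, 0, 0, 0, 0, 0, 0, 1])

```text
t: 4.03
position: [0.5497, 0.0049, 0.1065]
orientation: [[0.001, 1.0, 0.001], [1.0, -0.001, 0.0], [0.0, 0.001, -1.0]]
ft_force: [0.4, 0.5, 1.5]
opening: 0.007
finger_force: 0.8
```

Request:
apply_moves(moves=[0, 0, 0, 0, 0, 0.1, 1, 0, 0, 0, 0, 0, 0.07, 1, 0, 0, 0, 0, 0, 0, 1, 0, 0, 0, 0, 0, 0, 1])

```text
t: 4.37
position: [0.5498, 0.0048, 0.1018]
orientation: [[0.001, 1.0, 0.001], [1.0, -0.001, 0.0], [0.0, 0.001, -1.0]]
ft_force: [-1.0, 0.7, 9.0]
opening: 0.004
finger_force: 4.7
```

Request:
apply_moves(moves=[0, 0, 0, 0, 0, -1, 1, 0, 0, 0, 0, 0, -1, 1, 0, 0, 0, 0, 0, -1, 1, 0, 0, 0, 0, 0, -1, 1, 0, 0, 0, 0, 0, -1, 1, 0, 0, 0, 0, 0, -1, 1, 0, 0, 0, 0, 0, -1, 1, 0, 0, 0, 0, 0, 0, 1, 0, 0, 0, 0, 0, 0, 1, 0, 0, 0, 0, 0, 0, 1, 0, 0, 0, 0, 0, 0, 1, 0, 0, 0, 0, 0, 0, 1])

```text
t: 5.37
position: [0.5486, 0.0047, 0.3097]
orientation: [[0.001, 1.0, -0.003], [1.0, -0.001, -0.001], [-0.001, -0.003, -1.0]]
ft_force: [-0.2, -0.0, 0.2]
opening: 0.007
finger_force: 0.0
```

Request:
apply_moves(moves=[0, 0, 0, 0, 0, 0, 1, 0, 0, 0, 0, 0, 0, 1, 0, 0, 0, 0, 0, 0, 1, 0, 0, 0, 0, 0, 0, 1, 0, 0, 0, 0, 0, 0, 1, 0, 0, 0, 0, 0, 0, 1, 0, 0, 0, 0, 0, 0, 1, 0, 0, 0, 0, 0, 0, 1, 0, 0, 0, 0, 0, 0, 1, 0, 0, 0, 0, 0, 0, 1, 0, 0, 0, 0, 0, 0, 1, 0, 0, 0, 0, 0, 0, 1])

```text
t: 6.37
position: [0.5493, 0.0047, 0.3112]
orientation: [[0.001, 1.0, 0.0], [1.0, -0.001, 0.0], [0.0, 0.0, -1.0]]
ft_force: [0.1, 0.5, 0.4]
opening: 0.006
finger_force: 0.0
```

```bash
python3 - <<'E'
from h import *
np.set_printoptions(precision=4,suppress=True)
s=observe();print(s["t"],s["position"],s["ft_force"])
p,D=snapshot("side");save("s2",cv2.resize(p[110:320,180:460],None,fx=2,fy=2))
print(place_of("restart_top","side"))
for r in place_of("restart_top","side"):print(ray("side",r["location"],.085))
p,D=snapshot("top")
for r in place_of("restart_top","top"):print(r,ray("top",r["location"],.085))
E
```

```text
6.3667 [0.5493 0.0047 0.3112] [0.0672 0.4683 0.3874]
[{'location': [304.4, 202.4], 'score': 0.46}]
[ 0.5615 -0.      0.085 ]
```

View pics/s2.png

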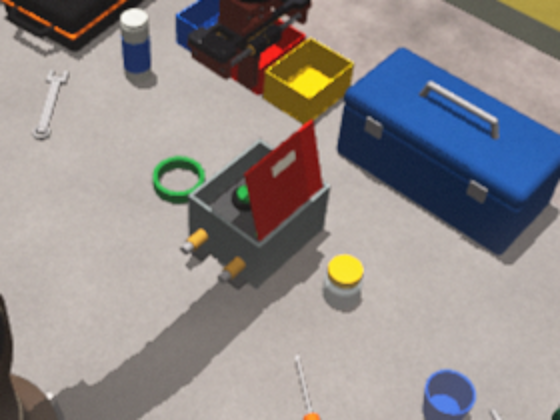

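The cover is open, at crop (285,180), and the green button is partly visible at crop (242,195). I'll shift aside to measure the button from the top camera.

Request:
apply_moves(moves=[0, 0, 0, 1, 0, 0, 1, 0, 0, 0, 1, 0, 0, 1, 0, 0, 0, 1, 0, 0, 1, 0, 0, 0, 1, 0, 0, 1, 0, 0, 0, 1, 0, 0, 1, 0, 0, 0, 1, 0, 0, 1])

```text
t: 7.12
position: [0.5493, 0.1862, 0.3113]
orientation: [[0.001, 1.0, 0.0], [1.0, -0.001, 0.0], [0.0, 0.0, -1.0]]
ft_force: [0.7, 0.2, 0.6]
opening: 0.005
finger_force: 0.0
```

```bash
python3 - <<'E'
from h import *
np.set_printoptions(precision=4,suppress=True)
out=[]
for c,(x0,y0,x1,y1) in(("side",(280,190,350,250)),("top",(272,150,345,220))):
    p,D=snapshot(c);im=p.astype(int);r,g,b=im[...,0],im[...,1],im[...,2]
    m=(g>1.5*r)&(g>1.3*b)&(g>40);k=np.zeros(m.shape,bool);k[y0:y1,x0:x1]=1
    q=np.array([ray(c,(u,v),.085) for v,u in np.argwhere(m&k)])
    print(c,len(q),q.min(0) if len(q) else 0,q.max(0) if len(q) else 0,q.mean(0) if len(q) else 0)
    for r in place_of("restart_top",c):print(r,ray(c,r["location"],.085))
    if c=="top":save("t3",cv2.resize(p[130:230,230:370],None,fx=4,fy=4))
E
```

```text
side 60 [ 0.5115 -0.0208  0.085 ] [0.5543 0.0816 0.085 ] [0.5356 0.0138 0.085 ]
{'location': [305.8, 203.4], 'score': 0.43} [ 0.5614 -0.0061  0.085 ]
top 106 [ 0.5015 -0.0668  0.085 ] [0.5636 0.0094 0.085 ] [ 0.5455 -0.0105  0.085 ]
{'location': [292.1, 190.3], 'score': 0.58} [0.5446 0.0003 0.085 ]
```

View pics/t3.png

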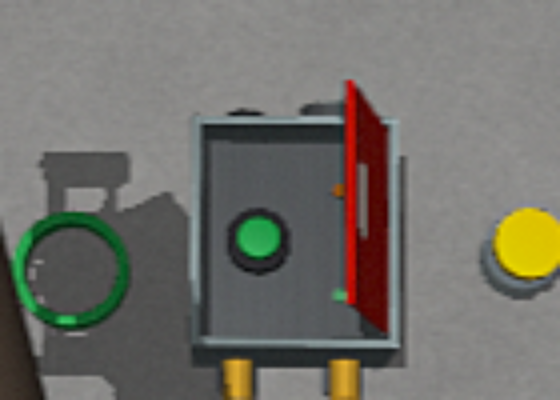

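Request:
apply_moves(moves=[0, 0, 0, -1, 0, 0.5, 1, 0, 0, 0, -1, 0, 0.5, 1, 0, 0, 0, -1, 0, 0.5, 1, 0, 0, 0, -1, 0, 0.5, 1, 0, 0, 0, -1, 0, 0.5, 1, 0, 0, 0, -1, 0, 0.5, 1, 0, 0, 0, -0.35, -0.04, 0.6, 1, 0, 0, 0, 0, 0, 0.8, 1, 0, 0, 0, 0, 0, 0.8, 1, 0, 0, 0, 0, 0, 0.8, 1, 0, 0, 0, 0, 0, 0.8, 1, 0, 0, 0, 0, 0, 0.4, 1])

```text
t: 8.32
position: [0.5466, -0.0075, 0.093]
orientation: [[0.003, 1.0, -0.003], [1.0, -0.003, -0.001], [-0.001, -0.003, -1.0]]
ft_force: [0.2, 0.1, 0.2]
opening: 0.005
finger_force: 0.0
```

Request:
apply_moves(moves=[0, 0, 0, 0, 0, 0, 1, 0, 0, 0, 0, 0, 0.1, 1, 0, 0, 0, 0, 0, 0.1, 1, 0, 0, 0, 0, 0, 0.1, 1, 0, 0, 0, 0, 0, 0, 1, 0, 0, 0, 0, 0, 0, 1])

```text
t: 8.82
position: [0.5485, -0.0056, 0.0867]
orientation: [[0.001, 1.0, 0.001], [1.0, -0.001, 0.0], [0.0, 0.001, -1.0]]
ft_force: [0.1, 0.4, -0.6]
opening: 0.006
finger_force: 0.0
```

Request:
apply_moves(moves=[0, 0, 0, 0, 0, 0.1, 1, 0, 0, 0, 0, 0, 0.1, 1, 0, 0, 0, 0, 0, 0.1, 1, 0, 0, 0, 0, 0, 0, 1, 0, 0, 0, 0, 0, 0, 1])

```text
t: 9.23
position: [0.5489, -0.0057, 0.0791]
orientation: [[0.001, 1.0, 0.002], [1.0, -0.001, 0.001], [0.001, 0.002, -1.0]]
ft_force: [-5.7, -0.1, 22.3]
opening: 0.005
finger_force: 11.3
```

Request:
apply_moves(moves=[0, 0, 0, 0, 0, -0.5, 1, 0, 0, 0, 0, 0, -1, 1, 0, 0, 0, 0, 0, -1, 1, 0, 0, 0, 0, 0, -1, 1, 0, 0, 0, 0, 0, -1, 1, 0, 0, 0, 0, 0, -1, 1, 0, 0, 0, 0, 0, -1, 1, 0, 0, 0, 0, 0, -1, 1, 0, 0, 0, 0, 0, 0, 1])

```text
t: 9.98
position: [0.5505, -0.0061, 0.3076]
orientation: [[0.001, 1.0, 0.008], [1.0, -0.001, 0.002], [0.002, 0.008, -1.0]]
ft_force: [0.2, -0.8, -0.5]
opening: 0.006
finger_force: 0.0
```

```bash
python3 - <<'E'
from h import *
np.set_printoptions(precision=4,suppress=True)
s=observe();print(s["t"],s["position"],s["ft_force"])
# TCP waypoints (corner at +10 mm) for cover angle th
for th in (74.5,65,55,45,35,25,15,8,3,0):
    t=np.radians(th);r=108-6*np.sin(t)
    print(th,"y",round(-97+r*np.cos(t)-3*np.sin(t)-10,1),"z",round(107+r*np.sin(t)+3*np.cos(t),1))
E
```

```text
9.9833 [ 0.5505 -0.0061  0.3076] [ 0.207  -0.7536 -0.5048]
74.5 y -82.6 z 206.3
65 y -66.4 z 201.2
55 y -50.3 z 193.2
45 y -35.8 z 182.5
35 y -23.1 z 169.4
25 y -12.7 z 154.3
15 y -5.0 z 137.4
8 y -1.3 z 124.9
3 y 0.4 z 115.6
0 y 1.0 z 110.0
```

Request:
apply_moves(moves=[0, 0, 0, -0.93, 0, 0, 1, 0, 0, 0, -0.93, 0, 0, 1, 0, 0, 0, -0.93, 0, 0, 1, 0, 0, 0, -0.93, 0, 0, 1, 0, 0, 0, 0, 0, 0, 1, 0, 0, 0, 0, 0, 0.8, 1, 0, 0, 0, 0, 0, 0.8, 1, 0, 0, 0, 0, 0, 0.8, 1, 0, 0, 0, 0, 0, 0.8, 1, 0, 0, 0, 0, 0, 0, 1, 0, 0, 0, 0, 0, 0, 1])

```text
t: 10.9
position: [0.5472, -0.117, 0.2052]
orientation: [[0.001, 1.0, -0.003], [1.0, -0.001, -0.0], [-0.0, -0.003, -1.0]]
ft_force: [0.1, -0.0, 0.5]
opening: 0.003
finger_force: 0.0
```

```bash
python3 - <<'E'
from h import *
np.set_printoptions(precision=4,suppress=True)
s=observe();print(s["t"],s["position"],s["ft_force"])
p,D=snapshot("side");save("s4",cv2.resize(p[110:320,180:460],None,fx=2,fy=2))
E
```

```text
10.9 [ 0.5472 -0.117   0.2052] [ 0.0564 -0.0231  0.5206]
```

View pics/s4.png

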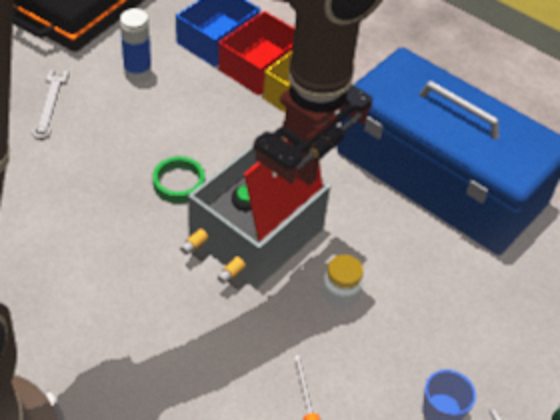

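The fingers are behind the cover, at crop (290,160), clear of its top face. Now I push it shut along an arc.

Request:
apply_moves(moves=[0, 0, 0, 0.5, 0, 0, 1, 0, 0, 0, 0.4, 0, 0, 1, 0, 0, 0, 0.25, 0, 0, 1, 0, 0, 0, 0.28, 0, 0.07, 1, 0, 0, 0, 0.28, 0, 0.07, 1, 0, 0, 0, 0.27, 0, 0.13, 1, 0, 0, 0, 0.27, 0, 0.13, 1, 0, 0, 0, 0.24, 0, 0.18, 1, 0, 0, 0, 0.24, 0, 0.18, 1])

```text
t: 11.7
position: [0.5481, -0.0348, 0.1828]
orientation: [[0.001, 1.0, 0.0], [1.0, -0.001, -0.0], [-0.0, 0.0, -1.0]]
ft_force: [0.5, -1.8, 0.4]
opening: 0.005
finger_force: 0.7
```

Request:
apply_moves(moves=[0, 0, 0, 0.21, 0, 0.22, 1, 0, 0, 0, 0.21, 0, 0.22, 1, 0, 0, 0, 0.17, 0, 0.25, 1, 0, 0, 0, 0.17, 0, 0.25, 1, 0, 0, 0, 0.13, 0, 0.28, 1, 0, 0, 0, 0.13, 0, 0.28, 1, 0, 0, 0, 0.06, 0, 0.21, 1, 0, 0, 0, 0.06, 0, 0.21, 1, 0, 0, 0, 0.06, 0, 0.3, 1, 0, 0, 0, 0, 0, 0, 1])

```text
t: 12.53
position: [0.5474, 0.0011, 0.1151]
orientation: [[0.0, 1.0, -0.002], [1.0, -0.0, 0.0], [0.0, -0.002, -1.0]]
ft_force: [-0.5, 0.4, 0.9]
opening: 0.004
finger_force: 0.6
```

Request:
apply_moves(moves=[0, 0, 0, 0, 0, 0.1, 1, 0, 0, 0, 0, 0, 0.1, 1, 0, 0, 0, 0, 0, 0.1, 1, 0, 0, 0, 0, 0, 0.1, 1, 0, 0, 0, 0, 0, 0.08, 1, 0, 0, 0, 0, 0, 0, 1, 0, 0, 0, 0, 0, 0, 1])

```text
t: 13.12
position: [0.5483, 0.0007, 0.1027]
orientation: [[0.001, 1.0, 0.0], [1.0, -0.001, 0.001], [0.001, 0.0, -1.0]]
ft_force: [-0.9, 2.7, 5.8]
opening: 0.007
finger_force: 3.0
```

Request:
apply_moves(moves=[0, 0, 0, 0, 0, 0.06, 1, 0, 0, 0, 0, 0, 0, 1, 0, 0, 0, 0, 0, 0, 1])

```text
t: 13.37
position: [0.5483, 0.0007, 0.102]
orientation: [[0.001, 1.0, 0.001], [1.0, -0.001, 0.001], [0.001, 0.001, -1.0]]
ft_force: [-5.8, 2.0, 19.1]
opening: 0.005
finger_force: 9.2
```

At the stop (19 N). Release, step aside, wait and check.

Request:
apply_moves(moves=[0, 0, 0, 0, 0, -0.3, 1, 0, 0, 0, 0, 0, -0.5, 1, 0, 0, 0, 0, 0, -1, 1, 0, 0, 0, 0, 0, -1, 1, 0, 0, 0, 0, 0, -1, 1, 0, 0, 0, 0, 0, -1, 1, 0, 0, 0, 0, 0, -1, 1, 0, 0, 0, 1, 0, -0.5, 1, 0, 0, 0, 1, 0, 0, 1, 0, 0, 0, 1, 0, 0, 1, 0, 0, 0, 1, 0, 0, 1, 0, 0, 0, 1, 0, 0, 1])

```text
t: 14.37
position: [0.5482, 0.1516, 0.2898]
orientation: [[0.001, 1.0, 0.001], [1.0, -0.001, 0.0], [0.0, 0.001, -1.0]]
ft_force: [1.1, 0.7, 0.1]
opening: -0.0
finger_force: 0.0
```

Request:
apply_moves(moves=[0, 0, 0, 1, 0, 0, 1, 0, 0, 0, 0, 0, 0, 1, 0, 0, 0, 0, 0, 0, 1, 0, 0, 0, 0, 0, 0, 1, 0, 0, 0, 0, 0, 0, 1, 0, 0, 0, 0, 0, 0, 1, 0, 0, 0, 0, 0, 0, 1, 0, 0, 0, 0, 0, 0, 1, 0, 0, 0, 0, 0, 0, 1, 0, 0, 0, 0, 0, 0, 1, 0, 0, 0, 0, 0, 0, 1, 0, 0, 0, 0, 0, 0, 1])

```text
t: 15.37
position: [0.5483, 0.1805, 0.2896]
orientation: [[0.001, 1.0, 0.0], [1.0, -0.001, 0.0], [0.0, 0.0, -1.0]]
ft_force: [-0.1, -0.1, 0.4]
opening: 0.001
finger_force: 0.0
```

```bash
python3 - <<'E'
from h import *
np.set_printoptions(precision=4,suppress=True)
s=observe();print(s["t"],s["position"],s["ft_force"])
p,D=snapshot("side");save("s5",cv2.resize(p[110:320,180:460],None,fx=2,fy=2))
W=cloud("side",D)
for r in masks_of("cover","side")[:1]:
    q=W[r["region"]&(D>0)];A=np.c_[q[:,:2],np.ones(len(q))];print(r["score"],np.linalg.lstsq(A,q[:,2],rcond=None)[0],np.median(q[:,2]))
E
```

```text
15.3667 [0.5483 0.1805 0.2896] [-0.069  -0.0721  0.4436]
0.7 [-0.0009 -0.0141  0.1081] 0.10818864141522222
```

View pics/s5.png

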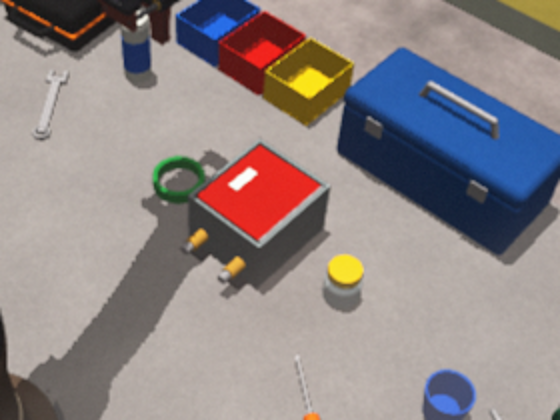

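The cover is flush and latched, at crop (260,190). Everything else is where it was, and the robot is clear.

```bash
python3 -c "
from plant import *
print(sign_off())"
```

```text
the job is handed in; nothing more can be done
None
```

The job is done and handed in at about 15.5 s: the cover popped open when pressed, the restart button was pushed fully in and let go, the cover is pressed shut and sits flush, and the other bench items in the last picture have not moved.

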